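# Fit the four-toothed divider strip into the drying-rack base

## Robot

A 7-joint arm with a two-finger parallel gripper is mounted at the origin on a cart in front of the work surface, level with it; the furniture and walls round the work are solid. World frame = base frame: x ahead of the robot, y to its left, z up, the work surface at z = 0. Lengths are in m, angles in rad, forces in N, time in s.
With the tool pointing down it reaches from about 0.4 to 0.875 m from the base axis. Payload 4.4 kg.
Tool frame: the origin (TCP) lies on the centre line of the jaws, within the pads' length; the fingertips stand 19 mm ahead of it and the grasp point (between the pads) is the TCP; z points along the fingers, y is the line along which they close (so a half turn about z gives the same grasp; the last joint's range is limited). The gripper opens to 85 mm and grips with 20 to 120 N. Pads are 22 mm wide; open, the fingers measure 114 mm over their backs; the gripper's body (76 mm by 85 mm) begins 54 mm behind the grasp point. The pads swing forward as they close: fully open they stand 13 mm farther back than shut.
Start: joints at [-1.273, 0.628, 0.038, 1.517, -0.027, 0.996, -0.02], TCP at [0.231, 0.607, 0.25] pointing down, gripper open.
Joint ranges: [-3.06, 3.06], [-0.37, 2.12], [-1.25, 1.32], [0.18, 2.47], [-1.1, 4.24], [0.23, 1.98], [-2.94, 2.94]. Speed limits (rad/s): [2.57, 2.57, 3.14, 3.14, 3.14, 3.14, 3.14].

## Interface

Orientations are given as [roll, pitch, yaw] about the fixed x, y, z axes, in that order (R = Rz(yaw) Ry(pitch) Rx(roll)).
In Python, from bench import status, cams, workorder gives the robot as it stands. The module is installed in compiled form; this text tells all that it offers.
- The arm moves only by the tool apply_moves, never from a script. Its argument "commands" is text: rows parted by semicolons, each of 7 numbers parted by spaces: the turn, a rotation vector about the tool's x, y, z in rad, then the shift along the tool's x, y, z in units of 50 mm (1.0 is 50 mm), then the opening, from 0 (shut) to 1 (fully open). In form: rx ry rz x y z fingers; .... A call has 1 to 12 rows; each row shifts and turns the commanded pose from where the row before left it, along the tool's axes as they then stand; what a row does not reach is not made up. A row lasts 1/8 s, in which the tool goes at most 62.5 mm and 10.7 degrees, less where a joint would pass 70% of its speed; a pose out of reach is approached as far as the arm can. A call is refused whole if a number of a shift passes 1 or a number of a turn 0.188, either way. A call with a gripper value outside its range is refused whole. The fingers move at their own pace and stop on an object; "force" is the grip in N (left out, the last holds). Time passes only in rows, so rows that do not move let the fingers close. It gives the time, the measured TCP pose, the force, the opening and the grip force at its end, in the units of the state.
- status.state(): the state, without advancing time (a new reading comes with each control period).
- cams.snapshot(name): name is "scene" or "top" or "wrist"; returns the picture (384x512x3 uint8, red, green, blue); there is no depth.
- cams.get_calibration(name): a dict with "fov_y" (degrees; the focal length in pixels is half the picture's height over the tangent of half this angle, whatever the lens; pixels are square), "cx", "cy" (the principal point, pixels), "extrinsics" (4x4, takes a point from camera to world coordinates). Camera axes: x right, y down, z forward; pixel columns grow to the right and rows downward; lengths in m; the calibration is good to about 2 mm. A picture is of the moment at which its call begins: read the wrist's pose just before it. get_calibration takes no time and is no camera call; for the wrist camera it gives the pose at the moment of the call.
- workorder.job_done(): hands the job in; it is judged then, once.
The state is a dict: "t": time; "joint_pos": joint angles; "joint_velocities": joint speeds; "joint_efforts": joint torques, N m; "tcp_pos": TCP position; "tcp_rot": TCP orientation; "ft_force": force on the tool from outside, world axes, zero at the start; "moment": the same for the moment, N m; "grip_width": opening from 0.0 (shut) to 1.0 (fully open); "grip_force": force on a finger pad.
Only numpy, scipy, OpenCV 4.12 (cv2) and the standard library are available. Lean on these libraries where they do the work, as an engineer would, in place of code of your own. Each camera call takes 0.05 s, during which the arm holds its last target. There are 200 camera calls.

## Task

The base of the drying rack, with its four pockets, waits for its divider. Of the two wooden toothed strips standing on the bench, take the one with four teeth and lower it into the base so that every tooth goes into its own pocket and the strip sits fully home and upright, then let go. Leave the three-toothed strip where it stands. (Two fixed toy planes on tall stands are in the way between the strips and the base.)

Things in the scene. Friction and masses are not known exactly. Their poses are not given: they have to be found in the camera images.
- strip_four: Pale wooden strip with FOUR teeth, standing on them. Origin: mid-strip at the tooth tips; z up, y along, x across; same either way round. Teeth 12 (y) x 44 (x) x 28 mm high, centred at y = -69, -23, 23, 69; tips narrowed to 8 x 38. Spine 22 wide, 166 long, z 28-50; teeth stick out 11 each side, seen from above. Mid grip block 24 wide (x), 64 long (y), z 50-84: grip across x. About 0.16 kg.
- strip_three: The wrong strip, to be left alone: same wood, size, frame and grip block, but only THREE teeth, centred at y = -69, 0, 69 mm. The two strips swap places at random. NOTE: between the strips and the base stand two fixed wooden toy planes on stands, 200 mm high, about x 0.2 to 0.63 m, y 0 to 0.27 m from the robot: lift the tooth tips to 220 mm or more before crossing.
- rack_base: Mid-brown board fixed on the bench, 110 (x) x 250 (y) x 36 mm high; origin: centre of underside, z up. Four pockets in its top, centred at x = 0, y = -69, -23, 23, 69, each 72 (x) x 34 (y) x 32 mm deep; 12 mm webs between, as high as the base. Home, the strip's spine rests on the webs, its tooth tips 8 mm above the bench, 4 mm off the pocket floors.

How it is judged:
At the end, for the whole second after the job is handed in: The four-toothed strip sits home in the base: its tooth tips less than 13 mm above the underside of the base (8 mm when resting on the webs), its middle within 22 mm of the middle of the base, in line with it within 0.25 rad (either way round), upright within 0.1 rad and at rest (z of strip_four in the frame of rack_base below 0.013 m and horizontal distance between strip_four and rack_base below 0.022 m and angle between the y axis of strip_four and the y axis of rack_base, either way round below 0.25 rad and angle between strip_four's own z axis and vertical below 0.1 rad and linear speed of strip_four below 0.02 m/s); the robot touches nothing.
It fails at once if the three-toothed strip is moved by more than 50 mm (distance of strip_three from where it was at the start of the episode above 0.05 m).
It also fails if it takes over 40 s, if anything falls off the work surface, if the arm or the gripper's body presses on something with over 40 N, if the wrist force passes 120 N, or if a joint passes its speed limit or range.

## Working session

There is one attempt and no reset: what is moved stays moved. The work goes in short steps, Python scripts to look and compute and a tool call to move; the robot and the scene stay as the last step left them, time stands still between calls to the robot, and variables do not carry over. Pictures are saved under pics/ and viewed, at most 10 in all, crops included, and the job is handed in when it is done.

Besides the shell and the picture viewer there is one more tool, called after ">>>" by a JSON object that holds its "api" and its "payload". apply_moves: Moves the arm, as the interface text tells. Its arguments: {"type":"object","properties":{"commands":{"type":"string"},"force":{"type":"number"}},"required":["commands"]}

```bash
mkdir -p pics
python3 - <<'E'
from bench import status,cams
import cv2,numpy as np
s=status.state();print({k:np.round(v,3).tolist() for k,v in s.items()})
for n in("top","scene"):
    c=cams.get_calibration(n);print(n,c["fov_y"],c["cx"],c["cy"],np.round(c["extrinsics"],3).tolist())
    cv2.imwrite(f"pics/{n}0.png",cams.snapshot(n)[:,:,::-1])
E
```

```text
{'t': 0.0, 'joint_pos': [-1.273, 0.629, 0.038, 1.518, -0.027, 0.996, -0.02], 'joint_velocities': [0.0, -0.0, 0.0, 0.002, -0.001, 0.001, 0.0], 'joint_efforts': [-0.0, -56.341, 1.226, -19.344, 0.011, 0.011, -0.0], 'tcp_pos': [0.231, 0.607, 0.249], 'tcp_rot': [-3.14, 0.0, 2.778], 'ft_force': [0.336, -0.639, 0.148], 'moment': [0.066, 0.046, 0.035], 'grip_force': 0.0, 'grip_width': 1.002}
top 49.56471425122522 257.67864212066485 187.79221889294675 [[-0.016, -0.992, 0.125, 0.394], [-1.0, 0.015, -0.006, 0.178], [0.004, -0.125, -0.992, 1.011], [0.0, 0.0, 0.0, 1.0]]
scene 47.680269647839225 252.71557913453316 197.61735499662714 [[0.634, -0.595, 0.494, 0.027], [-0.773, -0.503, 0.387, -0.231], [0.019, -0.627, -0.779, 0.828], [0.0, 0.0, 0.0, 1.0]]
```

View pics/top0.png

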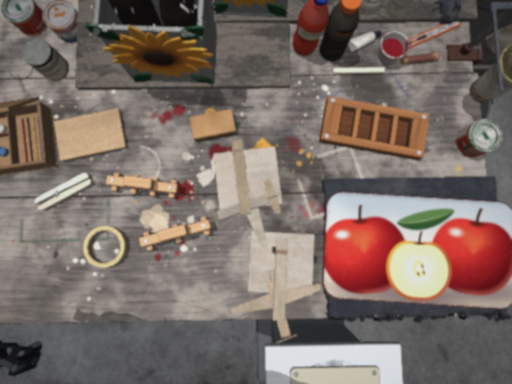

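View pics/scene0.png

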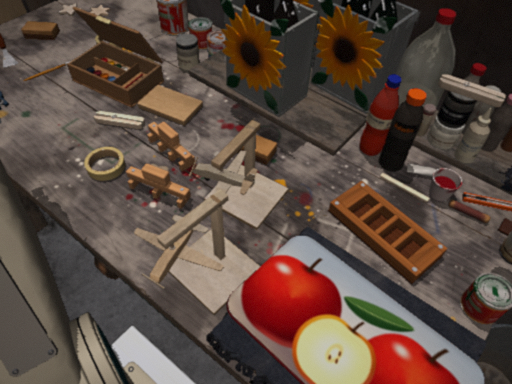

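The top view shows the two strips near (143,185) and (175,233), the planes between x≈220–320, and the base at (375,127). I'll enlarge the strips.

Run:
```python
import cv2,numpy as np
t=cv2.imread("pics/top0.png");s=cv2.imread("pics/scene0.png")
a=cv2.resize(t[165:255,95:225],(780,540),interpolation=cv2.INTER_CUBIC)[:, :]
b=cv2.resize(s[115:210,115:205],(520,550),interpolation=cv2.INTER_CUBIC)
c=np.zeros((550,800,3),np.uint8);a=cv2.resize(a,(420,290));b=cv2.resize(b,(370,390))
c[:290,:420]=a;c[:390,425:795]=b
cv2.imwrite("pics/crop.png",c)
```

```text
(no output)
```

View pics/crop.png

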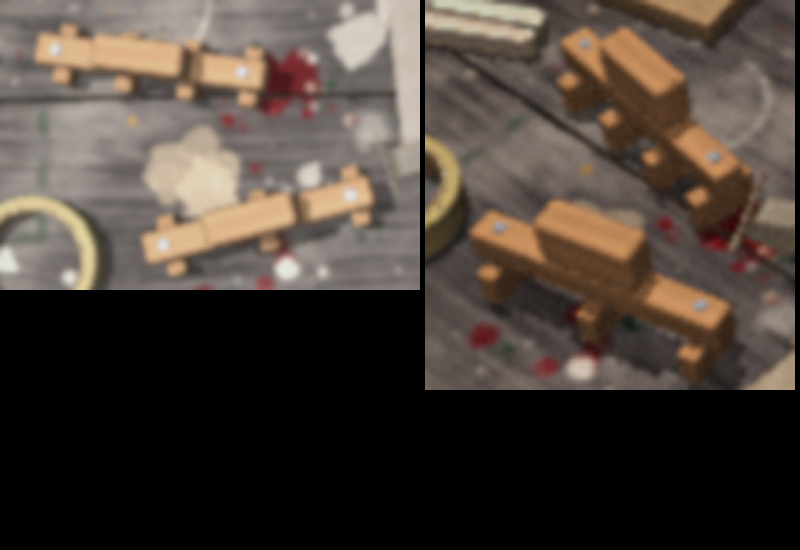

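The strip with four teeth is the upper one in the top view: its screws are at about (112,180) and (170,187). The lower one has three teeth. Next I locate the strip and the base.

```bash
cat > h.py <<'E'
import numpy as np,cv2
from bench import status,cams
def ray(c,uv,z):
    f=192/np.tan(np.radians(c["fov_y"])/2);E=np.array(c["extrinsics"])
    d=E[:3,:3]@np.array([(uv[0]-c["cx"])/f,(uv[1]-c["cy"])/f,1]);o=E[:3,3]
    return o+d*(z-o[2])/d[2]
def blob(img,lo,hi,seed,box=None):
    hsv=cv2.cvtColor(img,cv2.COLOR_BGR2HSV);m=cv2.inRange(hsv,lo,hi)
    n,l,st,ce=cv2.connectedComponentsWithStats(m)
    i=l[seed[1],seed[0]];return (l==i).astype(np.uint8) if i else None
E
python3 - <<'E'
from h import *
t=cv2.imread("pics/top0.png");c=cams.get_calibration("top")
a=ray(c,(112,180.2),.05);b=ray(c,(169.9,187.3),.05)
print("screws",a,b,"mid",(a+b)/2,"len",np.linalg.norm(a-b),"yaw",np.arctan2(*(a-b)[[1,0]]))
hsv=cv2.cvtColor(t,cv2.COLOR_BGR2HSV);print(hsv[187,150],hsv[105,360],hsv[233,175])
m=cv2.inRange(hsv,(5,110,60),(20,255,255));m[:, :315]=0;m[:,440:]=0;m[:90]=0;m[165:]=0
m=cv2.morphologyEx(m,cv2.MORPH_OPEN,np.ones((3,3)))
n,l,st,ce=cv2.connectedComponentsWithStats(m);i=1+np.argmax(st[1:,4]);print(st[i])
r=cv2.minAreaRect(np.argwhere(l==i)[:,::-1].astype(np.float32));print(r)
P=np.array([ray(c,q,.036) for q in cv2.boxPoints(r)]);print(P.round(3));print(P.mean(0),[np.linalg.norm(P[k]-P[k-1]).round(3) for k in range(4)])
E
```

```text
screws [0.53882177 0.51058338 0.05      ] [0.52007896 0.37561022 0.05      ] mid [0.52945037 0.4430968  0.05      ] len 0.13626829298994386 yaw 1.4328155206896127
[ 14 102 145] [ 13 140 166] [ 16  93 224]
[ 321   99  107   60 4552]
((374.59600830078125, 127.47200012207031), (104.20076751708984, 45.97355651855469), 10.304847717285156)
[[ 0.629  0.022  0.036]
 [ 0.741 -0.002  0.036]
 [ 0.691 -0.249  0.036]
 [ 0.58  -0.221  0.036]]
[ 0.66022507 -0.11253213  0.036     ] [np.float64(0.248), np.float64(0.115), np.float64(0.252), np.float64(0.114)]
```

Sizes check out: the base measures 0.25 x 0.114 m, centre (0.660,-0.113), long axis 1.37 rad. The strip's middle is (0.529,0.443), long axis 1.433 rad. I'll move above the strip and turn the tool to yaw 1.433.

>>> {"api": "apply_moves", "payload": {"commands": "0 0 0 -0.96 -0.14 0 1;0 0 0 -0.96 -0.14 0 1;0 0 0 -0.96 -0.14 0 1;0 0 0 -0.96 -0.14 0 1;0 0 0 -0.96 -0.14 0 1;0 0 0 -0.96 -0.14 0 1;0 0 0 -0.96 -0.14 0 1;0 0 0.168 0 0 0 1;0 0 0.168 0 0 0 1;0 0 0.168 0 0 0 1;0 0 0.168 0 0 0 1;0 0 0.168 0 0 0 1"}}

```text
t: 1.6
tcp_pos: [0.5275, 0.4419, 0.2497]
tcp_rot: [-3.14, 0.0, 1.932]
ft_force: [-0.6, -0.6, 0.8]
grip_width: 1.0
grip_force: 0.0
```

>>> {"api": "apply_moves", "payload": {"commands": "0 0 0.168 0 0 0 1;0 0 0.168 0 0 0 1;0 0 0.168 0 0 0 1;0 0 0 0 0 0 1;0 0 0 0 0 0 1"}}

```text
t: 2.22
tcp_pos: [0.5276, 0.4421, 0.25]
tcp_rot: [-3.141, 0.0, 1.437]
ft_force: [0.1, -0.2, 0.3]
grip_width: 1.001
grip_force: 0.0
```

Run:
```python
from h import *
s=status.state();print(s['t'],np.round(s["tcp_pos"],4),np.round(s["tcp_rot"],3),np.round(s["joint_pos"],2))
c=cams.get_calibration("wrist");im=cams.snapshot("wrist");cv2.imwrite("pics/w1.png",im[:,:,::-1])
print(c["fov_y"],c["cx"],c["cy"],np.round(c["extrinsics"],4).tolist())
np.save("w1.npy",np.r_[c["fov_y"],c["cx"],c["cy"],np.array(c["extrinsics"]).ravel()])
```

```text
2.225 [0.5276 0.4421 0.25  ] [-3.141  0.     1.437] [-0.95  0.72  0.4   1.4  -0.29  1.08 -0.64]
65.1174514982991 253.43096041986507 188.12111308974448 [[0.9911, -0.1267, -0.0401, 0.5388], [-0.1329, -0.9445, -0.3004, 0.5182], [0.0002, 0.3031, -0.953, 0.373], [0.0, 0.0, 0.0, 1.0]]
```

View pics/w1.png

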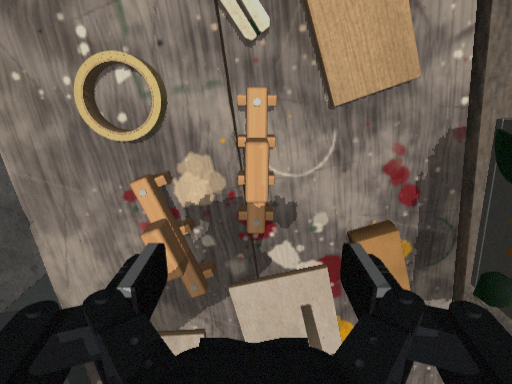

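The wrist view confirms four teeth (rows 100, 142, 182, 215), with screws near (257,101) and (256,211). The three-toothed strip lies to the lower left at (170,240).

Run:
```python
from h import *
v=np.load("w1.npy");c=dict(fov_y=v[0],cx=v[1],cy=v[2],extrinsics=v[3:].reshape(4,4))
a=ray(c,(257,101),.05);b=ray(c,(256,211),.05)
print(a,b,"mid",(a+b)/2,np.linalg.norm(a-b),np.arctan2(*(a-b)[[1,0]]))
im=cv2.imread("pics/w1.png");hsv=cv2.cvtColor(im,cv2.COLOR_BGR2HSV)
m=cv2.inRange(hsv,(5,90,60),(20,255,255));m[:,:225]=0;m[:,290:]=0;m[:80]=0;m[245:]=0
n,l,st,ce=cv2.connectedComponentsWithStats(m);i=1+np.argmax(st[1:,4]);print(st[i])
for y in(92,115,125,150,160,170,180,190,200,225):
  x=np.where(l[y]==i)[0];print(y,x.min(),x.max())
c=cams.get_calibration("top")
a=ray(c,(145.5,240.8),.05);b=ray(c,(203,225),.05);print("three",a,b)
```

```text
[0.54141414 0.50936399 0.05      ] [0.52447686 0.38846827 0.05      ] mid [0.5329455  0.44891613 0.05      ] 0.12207639303208816 1.4316040746025485
[ 237   87   40  151 3905]
92 247 267
115 247 266
125 247 266
150 245 268
160 245 268
170 242 268
180 238 274
190 245 267
200 245 266
225 247 265
three [0.39743589 0.43009431 0.05      ] [0.43142864 0.29858494 0.05      ]
```

Run:
```python
from h import *
v=np.load("w1.npy");c=dict(fov_y=v[0],cx=v[1],cy=v[2],extrinsics=v[3:].reshape(4,4))
e=ray(c,(257,87),.05);d=np.array([np.cos(1.432),np.sin(1.432),0]);print("from far end",e-.083*d)
b=ray(c,(256.5,150),.084),ray(c,(256.5,165),.084);print("block axis x",b)
im=cv2.imread("pics/w1.png")[75:250,215:300]
cv2.imwrite("pics/c2.png",cv2.resize(im,None,fx=3.4,fy=3.4,interpolation=cv2.INTER_CUBIC))
```

```text
from far end [0.53170279 0.44074301 0.05      ]
block axis x (array([0.53475618, 0.46510207, 0.084     ]), array([0.53282201, 0.45033468, 0.084     ]))
```

View pics/c2.png

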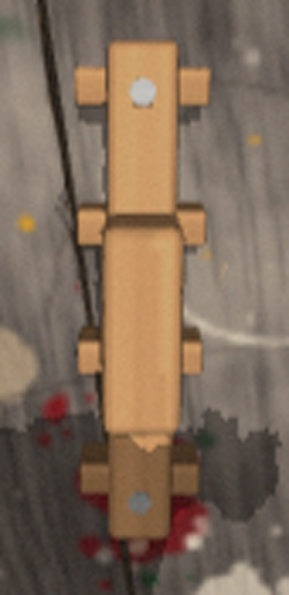

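The second screw is actually at about (256,223), so the spacing is consistent and the middle is about (0.531,0.442). Now I descend and grip.

>>> {"api": "apply_moves", "payload": {"commands": "0 0 0 0 0.07 0.9 1;0 0 0 0 0 0.9 1;0 0 0 0 0 0.9 1;0 0 0 0 0 0.6 1;0 0 0 0 0 0.24 1;0 0 0 0 0 0 1;0 0 0 0 0 0 0;0 0 0 0 0 0 0;0 0 0 0 0 0 0;0 0 0 0 0 0 0;0 0 0 0 0 0 0;0 0 0 0 0 0 0", "force": 60}}

```text
t: 3.78
tcp_pos: [0.5315, 0.4419, 0.0741]
tcp_rot: [3.141, -0.001, 1.434]
ft_force: [-1.0, -1.1, 5.5]
grip_width: 0.27
grip_force: 59.3
```

Gripped: 0.27 x 85 ≈ 23 mm, which matches the block. I lift until the tips are at about 255 mm.

>>> {"api": "apply_moves", "payload": {"commands": "0 0 0 0 0 -0.4 0;0 0 0 0 0 -0.8 0;0 0 0 0 0 -0.8 0;0 0 0 0 0 -0.8 0;0 0 0 0 0 -0.8 0;0 0 0 0 0 -0.8 0;0 0 0 0 0 -0.8 0;0 0 0 0 0 0 0;0 0 0 0 0 0 0"}}

```text
t: 4.9
tcp_pos: [0.5305, 0.4412, 0.3324]
tcp_rot: [-3.14, 0.001, 1.434]
ft_force: [-1.0, -0.4, -2.0]
grip_width: 0.272
grip_force: 59.4
```

Run:
```python
from h import *
s=status.state();p=np.array(s["tcp_pos"]);y=s["tcp_rot"][2];print(p,s["tcp_rot"],s["grip_width"],s["ft_force"])
im=cams.snapshot("wrist");cv2.imwrite("pics/w2.png",im[:,:,::-1])
d=np.array([.660,-.1125])-p[:2]
print("tool shift units",d@[np.cos(y),np.sin(y)]/.05,d@[np.sin(y),-np.cos(y)]/.05,"turn",y-1.371)
```

```text
[0.53054469 0.44119527 0.33240508] [-3.14001299e+00  1.22170707e-03  1.43360427e+00] 0.27178175756324374 [-1.0263108  -0.36449481 -1.97697878]
tool shift units -10.615762436084616 4.079269267869992 turn 0.0626042697937006
```

View pics/w2.png

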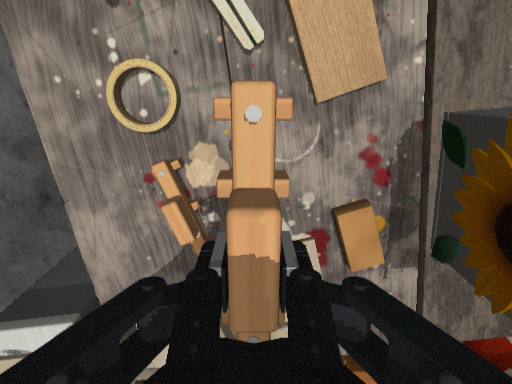

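The strip is held straight with its far end at (253,81), and the three-toothed strip is undisturbed. Next I cross above the planes.

>>> {"api": "apply_moves", "payload": {"commands": "0 0 0 -0.5 0.2 0 0;0 0 0 -0.9 0.35 0 0;0 0 0 -0.9 0.35 0 0;0 0 0 -0.9 0.35 0 0;0 0 0 -0.9 0.35 0 0;0 0 0 -0.9 0.35 0 0;0 0 0 -0.9 0.35 0 0;0 0 0 -0.9 0.35 0 0;0 0 0 -0.9 0.35 0 0;0 0 0 -0.9 0.35 0 0;0 0 0 -0.9 0.35 0 0;0 0 0 -0.9 0.35 0 0"}}

```text
t: 6.45
tcp_pos: [0.6603, -0.1022, 0.3313]
tcp_rot: [-3.138, -0.0, 1.434]
ft_force: [0.3, -0.3, -2.0]
grip_width: 0.273
grip_force: 59.2
```

>>> {"api": "apply_moves", "payload": {"commands": "0 0 0.063 -0.22 0.03 0 0;0 0 0 0 0 0 0;0 0 0 0 0 0 0;0 0 0 0 0 0 0"}}

```text
t: 6.95
tcp_pos: [0.6609, -0.1105, 0.3329]
tcp_rot: [-3.141, -0.001, 1.374]
ft_force: [-0.9, 0.2, -1.8]
grip_width: 0.271
grip_force: 59.3
```

Run:
```python
from h import *
s=status.state();p=np.array(s["tcp_pos"]);y=s["tcp_rot"][2];print(p,s["tcp_rot"],s["grip_width"])
c=cams.get_calibration("wrist");im=cams.snapshot("wrist");cv2.imwrite("pics/w3.png",im[:,:,::-1])
np.save("w3.npy",np.r_[c["fov_y"],c["cx"],c["cy"],np.array(c["extrinsics"]).ravel()])
e=ray(c,(253,81),p[2]-.074+.05);print("strip mid from far end:",e-.083*np.array([np.cos(y),np.sin(y),0]))
a=ray(c,(253,115),p[2]-.024);print("screw",a,"mid",a-.068*np.array([np.cos(y),np.sin(y),0]))
```

```text
[ 0.66089391 -0.11045205  0.33292799] [-3.14079439e+00 -8.29511441e-04  1.37354614e+00] 0.27117284788858276
strip mid from far end: [ 0.66146362 -0.11156546  0.30892799]
screw [ 0.67474365 -0.04514643  0.30892799] mid [ 0.66141745 -0.11182786  0.30892799]
```

View pics/w3.png

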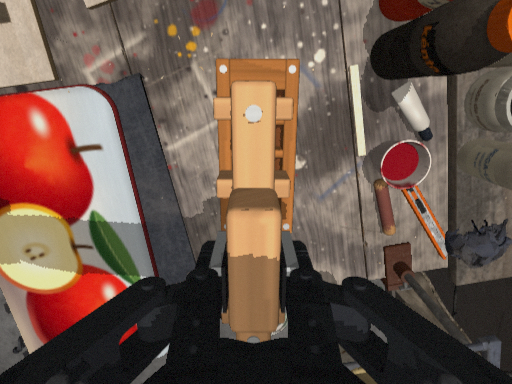

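The base lies under the strip, its far corners at (217,59) and (299,59). I check its far edge against the top-view estimate.

Run:
```python
from h import *
v=np.load("w3.npy");c=dict(fov_y=v[0],cx=v[1],cy=v[2],extrinsics=v[3:].reshape(4,4))
a=ray(c,(217,59),.036);b=ray(c,(299,59),.036);d=b-a;t=np.arctan2(d[1],d[0])+np.pi/2
print(a,b,np.linalg.norm(d),"yaw",t,"centre",(a+b)/2-.125*np.array([np.cos(t),np.sin(t),0]))
```

```text
[0.63890811 0.01472519 0.036     ] [ 0.74263144 -0.00591566  0.036     ] 0.10575714237116454 yaw 1.374363355528924 centre [ 0.66637325 -0.11819136  0.036     ]
```

The two estimates agree to within 6 mm, so I take the mean, which is a small shift of 0.05 units on each axis. Then I lower until the tips are about 20 mm above the board and look.

>>> {"api": "apply_moves", "payload": {"commands": "0 0 0 -0.05 0.05 0.4 0;0 0 0 0 0 0.8 0;0 0 0 0 0 0.8 0;0 0 0 0 0 0.8 0;0 0 0 0 0 0.8 0;0 0 0 0 0 0.4 0;0 0 0 0 0 0 0;0 0 0 0 0 0 0"}}

```text
t: 8.0
tcp_pos: [0.6641, -0.1155, 0.135]
tcp_rot: [3.139, 0.0, 1.371]
ft_force: [0.6, -0.6, -1.8]
grip_width: 0.276
grip_force: 59.3
```

Run:
```python
from h import *
s=status.state();print(np.round(s["tcp_pos"],4),np.round(s["tcp_rot"],3))
im=cams.snapshot("wrist")[:,:,::-1];sc=cams.snapshot("scene")[:,:,::-1]
cv2.imwrite("pics/w4.png",np.hstack([cv2.resize(im[:,150:360],None,fx=1.5,fy=1.5),cv2.resize(sc[150:290,310:460],(460,576))[:576]]))
```

```text
[ 0.6641 -0.1155  0.135 ] [3.139 0.    1.371]
```

View pics/w4.png

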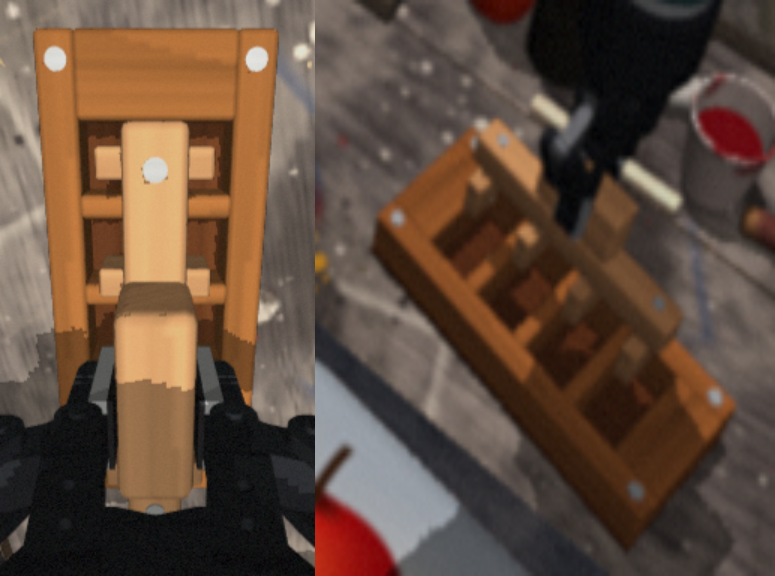

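The teeth look centred across the pockets (first pocket at crop rows 120–195, tooth top at 147–178). I check the lengthwise offset numerically.

Run:
```python
from h import *
c=cams.get_calibration("wrist");g=lambda u,v,z:ray(c,(150+u/1.5,v/1.5),z)
y=1.371;d=np.array([np.cos(y),np.sin(y),0]);n=np.array([np.sin(y),-np.cos(y),0]);tc=np.array([.6641,-.1155,0])
f=lambda q:np.round([(q-tc)@d,(q-tc)@n],4)
print("pocket far/near",f(g(155,121,.036)),f(g(155,195,.036)),"web2 far/near",f(g(155,217,.036)),f(g(155,283,.036)))
print("base edges",f(g(34,30,.036)),f(g(277,30,.036)),"pocket L/R",f(g(80,140,.036)),f(g(230,140,.036)))
z=.135-.074
print("tooth top far edge",f(g(155,147,z+.028)),"tooth face bottom of top",f(g(155,178,z+.028)),"LR",f(g(95,160,z+.028)),f(g(214,160,z+.028)),"screw",f(g(155,170,z+.05)),"spine end",f(g(155,122,z+.05)))
```

```text
pocket far/near [0.0848 0.0013] [0.0508 0.0013] web2 far/near [0.0401 0.0013] [0.0058 0.0013]
base edges [ 0.1224 -0.0518] [0.1225 0.0549] pocket L/R [ 0.0763 -0.0339] [0.0764 0.0366]
tooth top far edge [0.0741 0.0011] tooth face bottom of top [0.0632 0.0011] LR [ 0.0695 -0.0206] [0.0696 0.0225] screw [0.0674 0.001 ] spine end [0.0818 0.001 ]
```

Pocket centre is at +67.8 mm and tooth centre at +68.7 mm, with a lateral match within 1 mm. I lower it home.

>>> {"api": "apply_moves", "payload": {"commands": "0 0 0 0 0 0.4 0;0 0 0 0 0 0.3 0;0 0 0 0 0 0.2 0;0 0 0 0 0 0.13 0;0 0 0 0 0 0 0;0 0 0 0 0 0 0"}}

```text
t: 8.85
tcp_pos: [0.6627, -0.1153, 0.0821]
tcp_rot: [-3.141, 0.0, 1.371]
ft_force: [-1.9, 0.4, 2.4]
grip_width: 0.267
grip_force: 59.8
```

The tips have reached 8 mm and the force shows contact with the webs. I open the gripper and retreat straight up.

>>> {"api": "apply_moves", "payload": {"commands": "0 0 0 0 0 0 1;0 0 0 0 0 0 1;0 0 0 0 0 0 1;0 0 0 0 0 0 1;0 0 0 0 0 0 1;0 0 0 0 0 -0.4 1;0 0 0 0 0 -0.8 1;0 0 0 0 0 -0.8 1;0 0 0 0 0 -0.8 1;0 0 0 0 0 -0.8 1;0 0 0 0 0 0 1;0 0 0 0 0 0 1"}}

```text
t: 10.35
tcp_pos: [0.6625, -0.1151, 0.2624]
tcp_rot: [3.141, -0.0, 1.371]
ft_force: [-0.4, -0.6, -1.3]
grip_width: 1.002
grip_force: 0.0
```

Run:
```python
from h import *
im=cams.snapshot("wrist")[:,:,::-1];sc=cams.snapshot("scene")[:,:,::-1]
cv2.imwrite("pics/w5.png",np.hstack([cv2.resize(im[:,150:360],None,fx=1.5,fy=1.5),cv2.resize(sc[150:290,310:460],(460,576))[:576]]))
```

```text
(no output)
```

View pics/w5.png

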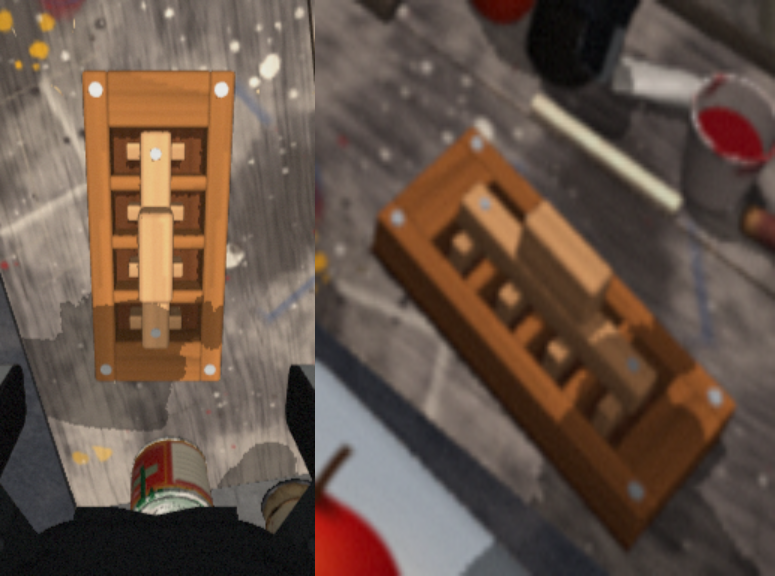

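The strip is home: each tooth is in its own pocket, the strip is centred at crop (155,240), upright and in line with the base, and the gripper is clear.

```bash
python3 -c "
from bench import workorder
print(workorder.job_done())"
```

```text
the job is handed in; nothing more can be done
None
```

The four-toothed strip sits home and upright in the base with the gripper clear, the three-toothed strip was never touched, and the job was handed in at about 10.5 s (the hand-in call returned no verdict).

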